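Make up two model-making kits and free the reel chute

TASK

Make up the two model-making kits, each thing on the floor of a compartment of its own: the bundle of cardboard legs (in the long compartment), the pot of paste (upright) and a reel of thread go into the three-compartment tray; the roll of tape and a reel go into the two-compartment tray. One reel has tipped on end in the sloping chute and holds up those behind it: lift it out and use it for the three-compartment tray, then take the next reel for the other tray once it has rolled down to the stop at the chute's front by itself. Leave the last reel in the chute and do not disturb the finished sample chair.

Things in the scene. Friction and masses are not known exactly. Their poses are not given: they have to be found in the camera images.
- reel_tipped_c (a point): Reel of pale thread with wooden ends, 40 mm in diameter, 44 mm long, about 40 g, flush like a plain cylinder. This one has tipped: it stands on its end on the chute's sloping floor, near its middle, its round end up, leaning back with the slope (10 degrees), and stops the others. The point is its centre; its z axis is the reel's axis.
- reel_next_c (a point): Reel of pale thread with wooden ends, 40 mm in diameter, 44 mm long, about 40 g, flush like a plain cylinder. It lies across the chute right behind (uphill of) the tipped one and rolls down to the front stop once that is gone, in about a second. The point is its centre; its y axis is the reel's axis (its x and z axes turn as it rolls).
- reel_last_c (a point): Reel of pale thread with wooden ends, 40 mm in diameter, 44 mm long, about 40 g, flush like a plain cylinder. It lies across the chute behind the next reel, the highest of the three, and stays in the chute (it rolls down in its turn). The point is its centre; its y axis is the reel's axis.
- pot_c (a point): Pot of paste: closed white plastic jar with a white lid, 48 mm in diameter, 60 mm tall, about 120 g, standing on the table. The point is its centre, 30 mm above its foot; z is up along the pot.
- tape_c (a point): Roll of cream masking tape lying flat, 62 mm outside diameter, 32 mm hole, 30 mm high, about 60 g. The point is in the middle of the hole, 15 mm above its underside.
- legs_c (a point): Bundle of four cardboard furniture legs bound with thread: a brown block 80 mm long (its x axis), 28 mm wide (y) and 30 mm high (z), 40 g, lying flat. The point is its centre.
- tray_three: Fixed cardboard tray, 148 (x) by 164 mm (y), origin under its centre at table height; floor 3 mm thick, walls 4 mm thick with tops 14 mm above the table. Three compartments: the long one, 60 (x) by 156 mm (y), at the side nearer the robot, centred at x = -40, y = 0 mm; two squares of 76 mm on the far side, centred at x = 32, y = 40 and -40 mm: pot and reel may take either.
- tray_two: Fixed cardboard tray, 98 (x) by 178 mm (y), origin under its centre at table height; floor 3 mm thick, walls 4 mm thick with tops 14 mm above the table. Two compartments: the larger, 90 by 90 mm, centred at x = 0, y = 40 mm, suits the tape; the other, 90 (x) by 76 mm (y), centred at x = 0, y = -47 mm, suits the reel.
- chute: Fixed plywood reel chute, 210 (x) by 66 mm (y), origin under its centre; its low front faces the robot (-x), the channel rises to +x at 10 degrees. Side rails 47 mm apart, 4 mm thick, stand 10 mm above the channel floor: take a reel from above by the part proud of the rails, fingers closing along y. At the front stop (a tongue 36 mm wide, 26 mm high) a reel has its centre at x = -84, y = 0, z = 37 mm.
- sample_c (a point): Bystander: the finished sample, a small brown cardboard chair with a round seat 64 mm across, four legs and a back of three panels, 79 mm tall, loose and light (60 g). The point is on its axis, 40 mm above the table.
Mind the look-alikes: they are no part of the job. What is shaped like the part that bears reel_tipped_c but turquoise is not meant.

How it is judged:
By the outcome, as a careful person would: the job done as asked, in the order asked, and still so for the second after the job is handed in, with the robot touching nothing.
It also fails if it takes over 144 s, if anything falls off the work surface, if the arm or the gripper's body presses on something with over 40 N, if the wrist force passes 120 N, or if a joint passes its speed limit or range.

ROBOT

A 6-joint arm with a two-finger parallel gripper is mounted at the origin on the work surface. World frame = base frame: x ahead of the robot, y to its left, z up, the work surface at z = 0. Lengths are in m, angles in rad, forces in N, time in s.
With the tool pointing down it reaches from about 0.25 to 0.775 m from the base axis. Payload 8.9 kg.
Tool frame: the origin (TCP) lies where the fingers leave the gripper's body, on its centre line; the fingertips stand 73 mm ahead of it and the grasp point (between the pads) lies 54 mm ahead of it; z points along the fingers, y is the line along which they close (so a half turn about z gives the same grasp; the last joint's range is limited). The gripper opens to 85 mm and grips with 20 to 120 N. Pads are 22 mm wide; open, the fingers measure 114 mm over their backs; the gripper's body (76 mm by 85 mm) begins 54 mm behind the grasp point. The pads swing forward as they close: fully open they stand 13 mm farther back than shut.
Start: joints at [-1.414, 0.291, -0.153, 1.127, 0, 1.431], TCP at [0.153, -0.502, 0.304] pointing down, gripper open.
Joint ranges: [-2.52, 2.52], [-0.91, 1.74], [-1.3, 1.37], [-1.96, 2.02], [-1.52, 1.47], [-3.14, 3.14]. Speed limits (rad/s): [2.22, 2.22, 2.79, 3.14, 3.14, 3.14].

INTERFACE

Orientations are given as [roll, pitch, yaw] about the fixed x, y, z axes, in that order (R = Rz(yaw) Ry(pitch) Rx(roll)).
In Python, from bench import env, eyes gives the robot as it stands.
- The arm moves only by the tool arm_command, never from a script. Its argument "targets" is a list of rows, each a list of 2 entries, a list of its own where there are three numbers: the shift along the world's x, y, z in mm, then the turn, a rotation vector about the world's x, y, z in rad. A call has 1 to 10 rows; each row shifts and turns the commanded pose from where the row before left it; what a row does not reach is not made up. A row lasts 1/12 s, in which the tool goes at most 41.7 mm and 7.16 degrees, less where a joint would pass 70% of its speed; a pose out of reach is approached as far as the arm can. A call is refused whole if a number of a shift passes 41.7 or a number of a turn 0.125, either way. A call with a gripper value outside its range is refused whole. "grip" is the opening, from 0 (shut) to 1 (fully open), set as the call begins (left out, the last holds). The fingers move at their own pace and stop on an object; "grip_force" is the grip in N (left out, the last holds). Time passes only in rows, so rows that do not move let the fingers close. It gives the time, the measured TCP pose, the force, the opening and the grip force at its end, in the units of the state.
- env.read_state(): the state, without advancing time (a new reading comes with each control period).
- eyes.snapshot(name): name is "side" or "top" or "wrist"; returns a dict with "color" (420x560x3 uint8, red, green, blue), "fx", "fy", "cx", "cy" (pixels), "R" (3x3) and "t" (3): a world point X has camera coordinates R X + t. Camera axes: x right, y down, z forward; pixel columns grow to the right and rows downward; lengths in m; the calibration is good to about 2 mm. A picture is of the moment at which its call begins. There is no depth.
- env.sign_off(): hands the job in; it is judged then, once.
The state is a dict: "time_s": time; "joints": joint angles; "dq": joint speeds; "joint_torque": joint torques, N m; "tool_pos": TCP position; "tool_rot": TCP orientation; "wrist_force": force on the tool from outside, world axes, zero at the start; "moment": the same for the moment, N m; "grip_width": finger opening in m; "grasp_force": force on a finger pad.
Only numpy, scipy, OpenCV 4.12 (cv2) and the standard library are available. Lean on these libraries where they do the work, as an engineer would, in place of code of your own. Each camera call takes 0.05 s, during which the arm holds its last target. There are 200 camera calls.

## Working session

There is one attempt and no reset: what is moved stays moved. The work goes in short steps, Python scripts to look and compute and a tool call to move; the robot and the scene stay as the last step left them, time stands still between calls to the robot, and variables do not carry over. Pictures are saved under pics/ and viewed, at most 14 in all, crops included, and the job is handed in when it is done.

Besides the shell and the picture viewer there is one more tool, called after "Emit:" as name(argument=value, ...), one argument or row to a line, values as JSON. arm_command: Moves the arm, as the interface text tells. Its arguments: {"type":"object","properties":{"targets":{"type":"array","items":{"type":"array"}},"grip":{"type":"number"},"grip_force":{"type":"number"}},"required":["targets"]}

```bash
mkdir -p pics; ls
python3 - <<'E'
from bench import env, eyes
import cv2, numpy as np
for n in ("top","side"):
    s=eyes.snapshot(n)
    cv2.imwrite(f"pics/{n}0.png",cv2.cvtColor(s["color"],cv2.COLOR_RGB2BGR))
    print(n,s["fx"],s["fy"],s["cx"],s["cy"],np.round(s["R"],4).tolist(),np.round(s["t"],4).tolist(), (-s["R"].T@s["t"]).round(3))
st=env.read_state();print(st)
E
```

```text
pics
top 442.73971982065837 442.73971982065837 278.9989649908173 208.38239988554147 [[-0.0254, -0.9997, 0.0004], [-0.9957, 0.0253, -0.0889], [0.0889, -0.0026, -0.996]] [0.0121, 0.5388, 1.1094] [4.380e-01 1.000e-03 1.153e+00]
side 430.14239095633167 430.14239095633167 287.91952172156317 208.93376950224106 [[-0.9731, -0.2305, -0.0018], [-0.1432, 0.6104, -0.779], [0.1807, -0.7578, -0.627]] [0.5085, 0.1187, 0.9305] [0.344 0.75  0.677]
{'time_s': 0.1, 'joints': array([-1.41429362e+00,  2.91228487e-01, -1.53992800e-01,  1.12669019e+00,
        2.14776531e-05,  1.43149028e+00]), 'dq': array([-0.00068005, -0.00080312,  0.00063893,  0.00041054,  0.00040087,
        0.00188022]), 'joint_torque': array([ 1.32175759e-03, -5.37977600e+01,  3.31918216e+01,  9.23053070e-03,
       -2.05677675e-04, -5.69202285e-08]), 'tool_pos': array([ 0.15300688, -0.50191952,  0.30340899]), 'tool_rot': array([-3.14049129e+00, -1.76114380e-04,  2.95808639e-01]), 'wrist_force': array([0.68632797, 0.80663112, 0.9415778 ]), 'moment': array([-0.0138345 , -0.01319093,  0.01150251]), 'grasp_force': 0.0, 'grip_width': 0.0849469930939317}
```

View pics/top0.png

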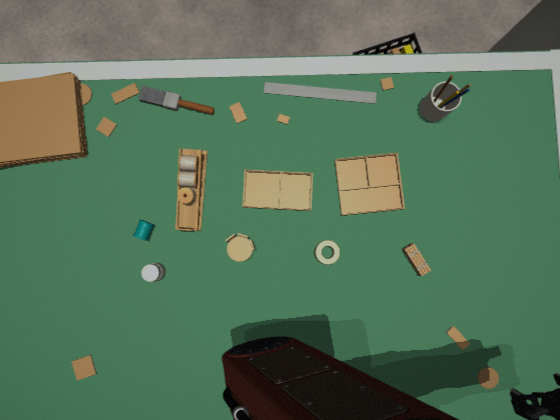

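View pics/side0.png

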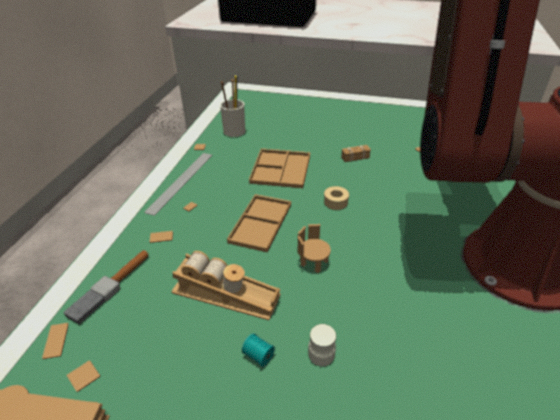

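Candidates: the tipped reel is at top (186,196), a round wooden end in the chute. The look-alike is the turquoise reel at (144,230), which is out, and the lying reels are at (188,162) and (187,179). The pot is at (152,272), not the pen cup at (440,100). The tape is at (327,252), not the chair at (240,248). The legs are at (417,260), not the flat scraps at (458,337) or (125,94). The trays are at (278,190) and (370,184).

```bash
cat > h.py <<'E'
from bench import env, eyes
import cv2, numpy as np
def ray(s,u,v,z):
    d=s["R"].T@np.array([(u-s["cx"])/s["fx"],(v-s["cy"])/s["fy"],1]); c=-s["R"].T@s["t"]
    return c+d*(z-c[2])/d[2]
def proj(s,X):
    p=s["R"]@np.array(X)+s["t"]; return s["fx"]*p[0]/p[2]+s["cx"], s["fy"]*p[1]/p[2]+s["cy"]
def fg(s):
    hsv=cv2.cvtColor(s["color"],cv2.COLOR_RGB2HSV)
    return (~((hsv[...,0]>60)&(hsv[...,0]<88)&(hsv[...,1]>90))).astype(np.uint8)*255
def blob(s,m,box):
    k=np.zeros_like(m); u0,v0,u1,v1=box; k[v0:v1,u0:u1]=m[v0:v1,u0:u1]
    c=max(cv2.findContours(k,cv2.RETR_EXTERNAL,cv2.CHAIN_APPROX_NONE)[0],key=cv2.contourArea)
    return c
def save(im,name,k=1): cv2.imwrite("pics/"+name,cv2.resize(cv2.cvtColor(im,cv2.COLOR_RGB2BGR),None,fx=k,fy=k,interpolation=cv2.INTER_CUBIC))
E
python3 - <<'E'
from h import *
s=eyes.snapshot("top"); m=fg(s)
B=dict(pot=((130,255,175,292),.03),tape=((308,235,348,270),.015),legs=((395,235,440,285),.015),chair=((218,225,262,270),.04),tray3=((325,145,412,222),.014),tray2=((236,162,320,218),.014),chute=((168,142,212,238),.03),turq=((128,212,160,246),.02))
for n,(b,z) in B.items():
    c=blob(s,m,b); M=cv2.moments(c); u,v=M["m10"]/M["m00"],M["m01"]/M["m00"]
    P=ray(s,u,v,z)
    w=np.array([ray(s,*p[0],z)[:2] for p in c],np.float32); r=cv2.minAreaRect(w)
    print(n,(round(u),round(v)),"P",(P*1000).round(),"rect",np.round(np.array(r[0])*1000),np.round(np.array(r[1])*1000),round(r[2],1))
save(s["color"][140:290,120:260],"c1.png",4.2)
E
```

```text
pot (153, 272) P [387. 320.  30.] rect [387. 320.] [63. 47.] 88.5
tape (327, 252) P [ 425. -122.   15.] rect [ 425. -122.] [65. 65.] 43.2
legs (416, 259) P [ 401. -348.   15.] rect [ 401. -348.] [88. 39.] 29.9
chair (239, 247) P [443. 100.  40.] rect [444. 102.] [75. 70.] 43.8
tray3 (369, 183) P [ 599. -237.   14.] rect [ 600. -237.] [153. 170.] 4.5
tray2 (277, 189) P [589.   1.  14.] rect [589.   1.] [183. 103.] 85.6
chute (190, 188) P [595. 224.  30.] rect [594. 226.] [ 76. 213.] 84.9
turq (143, 230) P [493. 347.  20.] rect [493. 347.] [35. 43.] 66.7
```

View pics/c1.png

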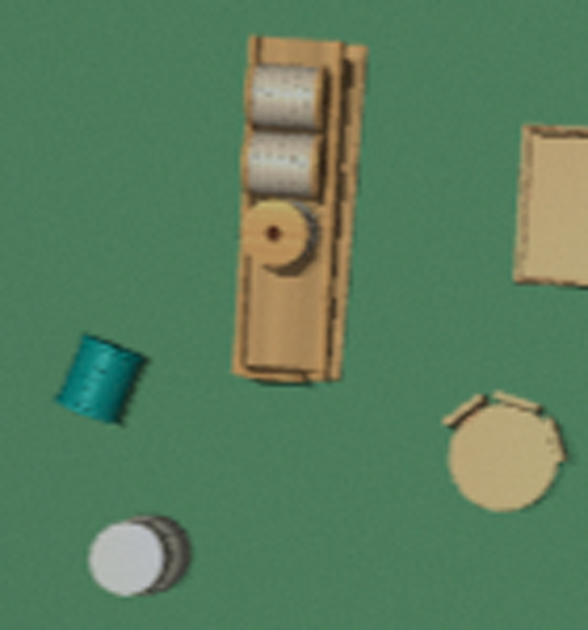

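The crop confirms the pale wooden-ended tipped reel stands in the chute at full-image (185.5,195). The turquoise reel lies outside it at (144,230). The pot lid is at (150,272.5). Moving over the chute with the gripper turned about half a turn, to keep the last joint in range.

Emit:
arm_command(
  targets=[
    [[18, 30, 0], [0, 0, 0.115]],
    [[18, 30, 0], [0, 0, 0.115]],
    [[18, 30, 0], [0, 0, 0.115]],
    [[18, 30, 0], [0, 0, 0.115]],
    [[18, 30, 0], [0, 0, 0.115]],
    [[18, 30, 0], [0, 0, 0.115]],
    [[18, 30, 0], [0, 0, 0.115]],
    [[18, 30, 0], [0, 0, 0.115]],
  ],
)

```text
time_s: 0.82
tool_pos: [0.2974, -0.2606, 0.3039]
tool_rot: [3.142, -0.0, 1.221]
wrist_force: [1.1, -0.5, -0.3]
grip_width: 0.0854
grasp_force: 0.0
```

Emit:
arm_command(
  targets=[
    [[18, 30, 0], [0, 0, 0.115]],
    [[18, 30, 0], [0, 0, 0.115]],
    [[18, 30, 0], [0, 0, 0.115]],
    [[18, 30, 0], [0, 0, 0.115]],
    [[18, 30, 0], [0, 0, 0.115]],
    [[18, 30, 0], [0, 0, 0.115]],
    [[18, 30, 0], [0, 0, 0.115]],
    [[18, 30, 0], [0, 0, 0.115]],
  ],
)

```text
time_s: 1.48
tool_pos: [0.4415, -0.0204, 0.3039]
tool_rot: [-3.142, 0.0, 2.142]
wrist_force: [0.4, -0.6, 0.4]
grip_width: 0.0852
grasp_force: 0.0
```

Emit:
arm_command(
  targets=[
    [[18, 30, 0], [0, 0, 0.115]],
    [[18, 30, 0], [0, 0, 0.115]],
    [[18, 30, 0], [0, 0, 0.115]],
    [[18, 30, 0], [0, 0, 0.115]],
    [[18, 30, 0], [0, 0, 0.115]],
    [[18, 30, 0], [0, 0, 0.115]],
    [[18, 30, 0], [0, 0, 0.115]],
    [[18, 30, 0], [0, 0, 0.115]],
    [[0, 0, 0], [0, 0, 0]],
    [[0, 0, 0], [0, 0, 0]],
  ],
)

```text
time_s: 2.32
tool_pos: [0.5852, 0.2192, 0.3027]
tool_rot: [-3.141, -0.001, 3.058]
wrist_force: [0.4, 0.4, 0.2]
grip_width: 0.0855
grasp_force: 0.0
```

Run:
```python
from h import *
s=eyes.snapshot("wrist"); save(s["color"],"w1.png"); st=env.read_state()
print(st["tool_pos"],st["tool_rot"],(-s["R"].T@s["t"]).round(3),s["R"].round(3).tolist())
t=eyes.snapshot("side"); u,v=270,185
for n,X in dict(tip=(.585,.226,.075)).items(): print(proj(s,X),proj(t,X))
T=eyes.snapshot("top"); print(ray(T,185.5,195.2,.075))
```

```text
[0.58473014 0.21806912 0.30304743] [-3.14082383e+00 -1.45588004e-03  3.05573803e+00] [0.507 0.225 0.372] [[0.084, 0.996, 0.0], [0.949, -0.08, 0.305], [0.303, -0.025, -0.953]]
(np.float64(285.62487186547884), np.float64(193.62615960197314)) (np.float64(228.48035191022092), np.float64(269.1189587141145))
[0.57266425 0.22680112 0.075     ]
```

View pics/w1.png

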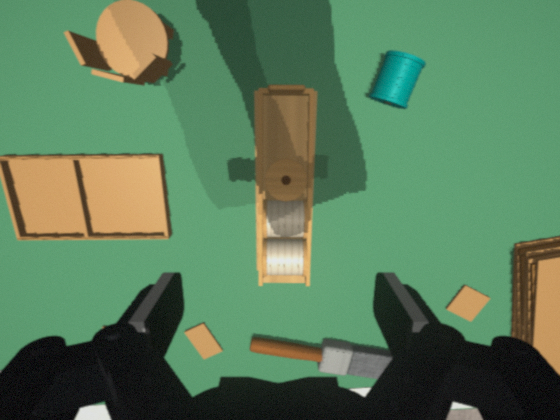

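The wrist view shows the tipped reel's hole at (286,180). The chute's front corners are at (255,90) and (317,90), and its rear corners at (259,285) and (310,285). The two lying reels are at (285,215) and (285,257).

Run:
```python
from h import *
s=eyes.snapshot("wrist")
print("tip",ray(s,286,180,.075))
f=(ray(s,255,90,.027)+ray(s,317,90,.027))/2; b=(ray(s,259,285,.064)+ray(s,310,285,.064))/2
print(f,b,np.arctan2(*(b-f)[[1,0]]))
m=fg(s)
# tray2 corners in wrist view / tray from top
for u,v in [(1,155),(162,153),(170,238),(19,239)]: print(ray(s,u,v,.014))
```

```text
tip [0.57195985 0.22520817 0.075     ]
[0.49222794 0.23271678 0.027     ] [0.68753797 0.21459896 0.064     ] -0.09249971546598243
[ 0.53079011 -0.08048838  0.014     ]
[0.54390909 0.09403965 0.014     ]
[0.64273592 0.08410826 0.014     ]
[ 0.6284679  -0.09313224  0.014     ]
```

Emit:
arm_command(
  targets=[
    [[-8, 2, -32], [-0.0077, -0.087, 0]],
    [[-8, 2, -32], [-0.0077, -0.087, 0]],
    [[-8, 2, -32], [0, 0, 0]],
    [[-8, 2, -32], [0, 0, 0]],
    [[0, 0, 0], [0, 0, 0]],
    [[0, 0, 0], [0, 0, 0]],
  ],
)

```text
time_s: 3.02
tool_pos: [0.5541, 0.2246, 0.1815]
tool_rot: [-3.14, 0.156, 3.055]
wrist_force: [0.3, 0.3, 1.1]
grip_width: 0.0855
grasp_force: 0.0
```

Run:
```python
from h import *
s=eyes.snapshot("wrist"); save(s["color"],"w2.png"); st=env.read_state()
print(st["tool_pos"],st["tool_rot"])
```

```text
[0.55596216 0.22510256 0.18330948] [-3.14125101  0.15933594  3.05496078]
```

View pics/w2.png

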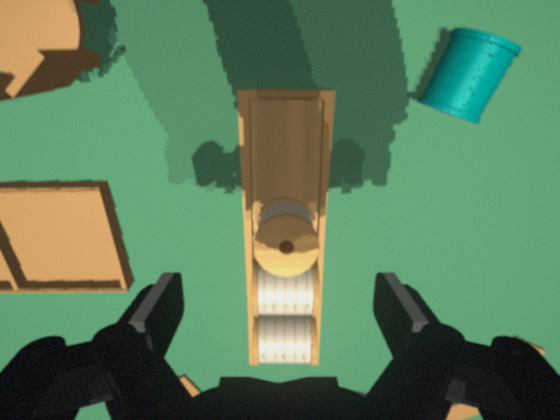

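The wrist view shows the tipped reel's hole at (286,247), with the fingers well spread on either side.

```bash
cat >> h.py <<'E'
def tool():
    from scipy.spatial.transform import Rotation as Ro
    st=env.read_state(); return st["tool_pos"],Ro.from_euler("xyz",st["tool_rot"]).as_matrix()
def go(g,d=.054):
    "shift in mm bringing the grasp point to g"
    p,R=tool(); return ((np.array(g)-R[:,2]*d-p)*1000).round(1)
E
python3 - <<'E'
from h import *
s=eyes.snapshot("wrist"); T=ray(s,286,247,.073); n=np.array([-.173,.015,.985]); p,R=tool()
print(T,R[:,2],p,go(T-.011*n))
E
```

```text
[0.57624551 0.2278367  0.073     ] [ 0.16000342 -0.01342261 -0.9870252 ] [0.55692116 0.22540302 0.18414513] [ 12.6   3.  -68.7]
```

Emit:
arm_command(
  targets=[
    [[4, 1, -28], [0, 0, 0]],
    [[4, 1, -24], [0, 0, 0]],
    [[3, 0.5, -15], [0, 0, 0]],
    [[0, 0, 0], [0, 0, 0]],
    [[0, 0, 0], [0, 0, 0]],
  ],
)

```text
time_s: 3.53
tool_pos: [0.5674, 0.228, 0.1161]
tool_rot: [-3.141, 0.16, 3.055]
wrist_force: [0.2, 0.7, 0.9]
grip_width: 0.0854
grasp_force: 0.0
```

Run:
```python
from h import *
print(tool()[0],go((.5755,.2275,.0622)),env.read_state()["wrist_force"])
```

```text
[0.56744063 0.2280351  0.11611179] [-0.5  0.2 -0.6] [0.164774   0.66674562 0.93009586]
```

Emit:
arm_command(
  targets=[
    [[0, 0, 0], [0, 0, 0]],
    [[0, 0, 0], [0, 0, 0]],
    [[0, 0, 0], [0, 0, 0]],
    [[0, 0, 0], [0, 0, 0]],
    [[0, 0, 0], [0, 0, 0]],
    [[0, 0, 0], [0, 0, 0]],
    [[0, 0, 0], [0, 0, 0]],
    [[0, 0, 0], [0, 0, 0]],
  ],
  grip=0,
  grip_force=30,
)

```text
time_s: 4.2
tool_pos: [0.5666, 0.2283, 0.116]
tool_rot: [-3.141, 0.16, 3.056]
wrist_force: [-2.1, 0.0, 6.6]
grip_width: 0.0392
grasp_force: 29.5
```

Emit:
arm_command(
  targets=[
    [[-2, 0, 10], [0, 0, 0]],
    [[-4, 0, 24], [0, 0, 0]],
    [[-5, 0, 30], [0, 0, 0]],
    [[-5, 0, 30], [0, 0, 0]],
    [[0, 0, 26], [0.007, 0.08, 0]],
    [[0, 0, 10], [0.007, 0.079, 0]],
    [[0, 0, 0], [0, 0, 0]],
  ],
)

```text
time_s: 4.78
tool_pos: [0.5521, 0.2282, 0.2486]
tool_rot: [3.14, -0.0, 3.055]
wrist_force: [-0.3, -0.3, -0.3]
grip_width: 0.039
grasp_force: 30.3
```

Run:
```python
from h import *
s=eyes.snapshot("wrist"); save(s["color"],"w3.png"); st=env.read_state()
t=eyes.snapshot("top"); save(t["color"][140:240,130:260],"c3.png",3)
print(st["tool_pos"],st["tool_rot"],st["grip_width"],st["grasp_force"])
```

```text
[0.5517167  0.22808546 0.24620794] [3.14096101e+00 1.77476048e-03 3.05526575e+00] 0.038882236699642816 30.339943170547485
```

View pics/w3.png

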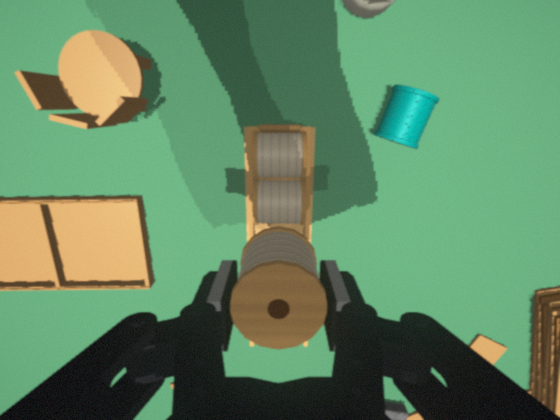

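The reel is held centred between the pads at (279,308). The other two have rolled to the front stop, at (279,155) and (279,203).

Emit:
arm_command(
  targets=[
    [[1, -37, 0], [0, 0, 0.012]],
    [[1, -37, 0], [0, 0, 0.012]],
    [[1, -37, 0], [0, 0, 0.012]],
    [[1, -37, 0], [0, 0, 0.012]],
    [[1, -37, 0], [0, 0, 0.012]],
    [[1, -37, 0], [0, 0, 0.012]],
    [[1, -37, 0], [0, 0, 0.012]],
  ],
)

```text
time_s: 5.47
tool_pos: [0.5557, -0.0322, 0.2434]
tool_rot: [-3.14, -0.002, 3.141]
wrist_force: [2.2, -0.0, -0.3]
grip_width: 0.039
grasp_force: 30.5
```

Emit:
arm_command(
  targets=[
    [[1, -37, 0], [0, 0, 0.012]],
    [[1, -37, 0], [0, 0, 0.012]],
    [[1, -37, 0], [0, 0, 0.012]],
    [[1, -37, 0], [0, 0, 0.012]],
    [[1, -37, 0], [0, 0, 0.012]],
    [[1, -37, 0], [0, 0, 0.012]],
    [[1, -34, 0], [0, 0, 0.012]],
    [[0, 0, 0], [0, 0, 0]],
    [[0, 0, 0], [0, 0, 0]],
  ],
)

```text
time_s: 6.22
tool_pos: [0.563, -0.2881, 0.2429]
tool_rot: [-3.141, -0.003, -3.062]
wrist_force: [0.4, 0.8, -0.6]
grip_width: 0.0388
grasp_force: 30.6
```

Run:
```python
from h import *
s=eyes.snapshot("wrist"); save(s["color"],"w4.png"); st=env.read_state()
print(st["tool_pos"],st["tool_rot"],st["grip_width"],st["grasp_force"])
for l in [(32,-40),(32,40),(-40,0)]: print(proj(s,(.6+l[0]/1e3*.997-l[1]/1e3*.078,-.237+l[0]/1e3*.078+l[1]/1e3*.997,.003)))
```

```text
[ 0.5631496  -0.28669428  0.2431941 ] [ 3.14139403e+00 -2.79619438e-03 -3.06022880e+00] 0.03935746146342219 30.551488995552063
(np.float64(285.9394594202779), np.float64(259.8383720774162))
(np.float64(363.2114245219542), np.float64(259.953997070228))
(np.float64(327.9040774304792), np.float64(192.40314636327886))
```

View pics/w4.png

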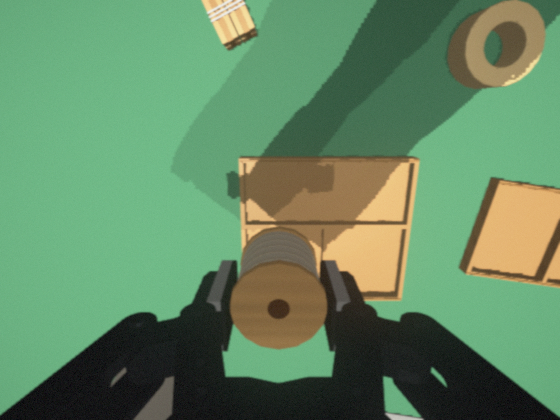

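The tray sits where predicted: the long compartment is at (329,192) and the square divider at u≈323. Placing the reel in the -y square.

Emit:
arm_command(
  targets=[
    [[18, 3, 0], [0, 0, 0]],
    [[18, 3, -30], [0, 0, 0]],
    [[18, 3, -30], [0, 0, 0]],
    [[17.5, 3, -30], [0, 0, 0]],
    [[0, 0, -28], [0, 0, 0]],
    [[0, 0, -20], [0, 0, 0]],
    [[0, 0, -8], [0, 0, 0]],
    [[0, 0, 0], [0, 0, 0]],
    [[0, 0, 0], [0, 0, 0]],
  ],
)

```text
time_s: 7.02
tool_pos: [0.6357, -0.2741, 0.0994]
tool_rot: [-3.141, -0.001, -3.058]
wrist_force: [0.2, -0.4, 0.7]
grip_width: 0.0393
grasp_force: 30.6
```

Run:
```python
from h import *
print(tool()[0],go((.6345,-.2745,.038)),env.read_state()["wrist_force"])
```

```text
[ 0.63566873 -0.2740921   0.09935359] [-1.1 -0.4 -7.4] [ 0.23877032 -0.40656086  0.70069096]
```

Emit:
arm_command(
  targets=[
    [[0, 0, -5], [0, 0, 0]],
    [[0, 0, -2.5], [0, 0, 0]],
    [[0, 0, 0], [0, 0, 0]],
    [[0, 0, 0], [0, 0, 0]],
  ],
)

```text
time_s: 7.35
tool_pos: [0.6357, -0.2751, 0.0918]
tool_rot: [-3.141, -0.001, -3.059]
wrist_force: [-1.1, -1.0, -0.2]
grip_width: 0.0395
grasp_force: 30.6
```

Emit:
arm_command(
  targets=[
    [[0, 0, 0], [0, 0, 0]],
    [[0, 0, 0], [0, 0, 0]],
    [[0, 0, 0], [0, 0, 0]],
    [[0, 0, 0], [0, 0, 0]],
    [[0, 0, 20], [0, 0, 0]],
    [[0, 0, 40], [0, 0, 0]],
    [[0, 0, 40], [0, 0, 0]],
  ],
  grip=0.68,
)

```text
time_s: 7.93
tool_pos: [0.6345, -0.2744, 0.1908]
tool_rot: [3.14, -0.005, -3.059]
wrist_force: [1.9, -0.7, 1.2]
grip_width: 0.0582
grasp_force: 0.0
```

Emit:
arm_command(
  targets=[
    [[-36, -12, 10], [0, 0, 0]],
    [[-36, -12, 10], [0, 0, 0]],
    [[-36, -12, 10], [0, 0, 0]],
    [[-36, -12, 10], [0, 0, 0]],
    [[-36, -12, 0], [0, 0, 0]],
    [[-34, -12, 0], [0, 0, 0]],
    [[0, 0, 0], [0, 0, 0]],
    [[0, 0, 0], [0, 0, 0]],
  ],
  grip=0.68,
)

```text
time_s: 8.6
tool_pos: [0.4202, -0.3477, 0.2318]
tool_rot: [-3.141, -0.001, -3.062]
wrist_force: [0.3, -0.5, 0.3]
grip_width: 0.0576
grasp_force: 0.0
```

Run:
```python
from h import *
s=eyes.snapshot("wrist"); save(s["color"],"w5.png"); st=env.read_state()
print(st["tool_pos"],st["tool_rot"],st["joints"])
c=blob(s,fg(s),(150,100,420,300)); w=np.array([ray(s,*p[0],.03)[:2] for p in c],np.float32); print(cv2.minAreaRect(c),cv2.minAreaRect(w))
t=eyes.snapshot("top"); save(t["color"][130:290,300:460],"c5.png",3)
```

```text
[ 0.42141326 -0.34737152  0.23165561] [-3.14073039e+00 -7.86162655e-04 -3.06062115e+00] [-0.82273428  0.38076339 -0.22048777  0.96935416 -0.00115111 -0.90370624]
((278.8718566894531, 176.39772033691406), (100.83177947998047, 56.91222381591797), 74.62374877929688) ((0.4001448154449463, -0.3492692708969116), (0.08614969253540039, 0.046187590807676315), 18.285655975341797)
```

View pics/w5.png

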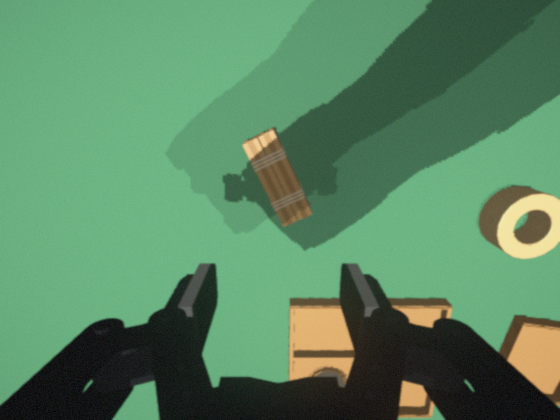

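The legs' top face corners are at about (242,142), (274,128), (312,214) and (284,227), in the wrist view.

Run:
```python
from h import *
s=eyes.snapshot("wrist")
P=np.array([ray(s,u,v,.03) for u,v in [(242,142),(274,128),(312,214),(284,227)]]);print(P.round(4).tolist(),P.mean(0))
d=(P[2]+P[3]-P[0]-P[1])/2; print(np.linalg.norm(d),np.arctan2(d[1],d[0]),np.linalg.norm(P[0]-P[1]),np.linalg.norm(P[3]-P[2]))
print(tool()[0])
```

```text
[[0.3741, -0.3806, 0.03], [0.361, -0.3557, 0.03], [0.4304, -0.3172, 0.03], [0.4444, -0.3403, 0.03]] [ 0.40244029 -0.34845216  0.03      ]
0.08021558842860631 0.5134346116842513 0.02818572779228734 0.027010868420235343
[ 0.42241987 -0.34685266  0.23133132]
```

Emit:
arm_command(
  targets=[
    [[-5, -0.5, -20], [0, 0, 0.108]],
    [[-5, -0.5, -20], [0, 0, 0.108]],
    [[-5, -0.5, -25], [0, 0, 0.108]],
    [[-5, 0, -25], [0, 0, 0.108]],
    [[0, 0, -30], [0, 0, 0]],
    [[0, 0, -10], [0, 0, 0]],
    [[0, 0, 0], [0, 0, 0]],
    [[0, 0, 0], [0, 0, 0]],
  ],
)

```text
time_s: 9.42
tool_pos: [0.4023, -0.3482, 0.1014]
tool_rot: [3.141, -0.002, -2.627]
wrist_force: [0.1, 0.6, 0.2]
grip_width: 0.0581
grasp_force: 0.0
```

Run:
```python
from h import *
print(tool()[0],env.read_state()["tool_rot"],go((.4025,-.3485,.030)))
```

```text
[ 0.40232826 -0.34821635  0.10143406] [ 3.14141237e+00 -1.67266869e-03 -2.62674858e+00] [  0.3  -0.2 -17.4]
```

Emit:
arm_command(
  targets=[
    [[0, 0, -12], [0, 0, 0]],
    [[0, 0, -5.5], [0, 0, 0]],
    [[0, 0, 0], [0, 0, 0]],
  ],
)

```text
time_s: 9.67
tool_pos: [0.402, -0.3485, 0.0841]
tool_rot: [-3.141, -0.002, -2.627]
wrist_force: [0.8, 0.7, -0.0]
grip_width: 0.0584
grasp_force: 0.0
```

Emit:
arm_command(
  targets=[
    [[0, 0, 0], [0, 0, 0]],
    [[0, 0, 0], [0, 0, 0]],
    [[0, 0, 0], [0, 0, 0]],
    [[0, 0, 0], [0, 0, 0]],
    [[0, 0, 0], [0, 0, 0]],
    [[0, 0, 0], [0, 0, 0]],
    [[0, 0, 0], [0, 0, 0]],
    [[0, 0, 10], [0, 0, 0]],
    [[0, 0, 25], [0, 0, 0]],
    [[0, 0, 0], [0, 0, 0]],
  ],
  grip=0,
)

```text
time_s: 10.5
tool_pos: [0.4028, -0.3498, 0.1226]
tool_rot: [-3.137, -0.001, -2.627]
wrist_force: [1.1, -1.0, 0.1]
grip_width: 0.0274
grasp_force: 29.7
```

Emit:
arm_command(
  targets=[
    [[0, 0, 30], [0, 0, 0.114]],
    [[17, 12, 10], [0, 0, 0.114]],
    [[17, 12, 0], [0, 0, 0.114]],
    [[18, 12, 0], [0, 0, 0.114]],
    [[18, 12, 0], [0, 0, 0.114]],
    [[18, 12, 0], [0, 0, 0.114]],
    [[18, 12, 0], [0, 0, 0.114]],
    [[18, 12, 0], [0, 0, 0.114]],
    [[17, 12, 0], [0, 0, 0.114]],
    [[17, 12, 0], [0, 0, 0.111]],
  ],
)

```text
time_s: 11.33
tool_pos: [0.5604, -0.2397, 0.1593]
tool_rot: [-3.141, -0.002, -1.484]
wrist_force: [-0.1, -0.5, -0.1]
grip_width: 0.0271
grasp_force: 29.8
```

Emit:
arm_command(
  targets=[
    [[0, 0, 0], [0, 0, 0]],
    [[0, 0, 0], [0, 0, 0]],
  ],
)

```text
time_s: 11.5
tool_pos: [0.56, -0.2398, 0.159]
tool_rot: [-3.141, -0.002, -1.49]
wrist_force: [-1.0, 0.7, -0.4]
grip_width: 0.0277
grasp_force: 29.8
```

Run:
```python
from h import *
print(tool()[0],env.read_state()["tool_rot"],go((.5601,-.2401,.034)),env.read_state()["joints"])
s=eyes.snapshot("wrist"); save(s["color"],"w6.png")
```

```text
[ 0.56004905 -0.23979389  0.15896741] [-3.14118359e+00 -1.78295866e-03 -1.48970951e+00] [  0.   -0.2 -71. ] [-5.23983820e-01  5.57712837e-01 -1.36571724e-01  8.75161139e-01
 -1.23372871e-03 -2.17586816e+00]
```

View pics/w6.png

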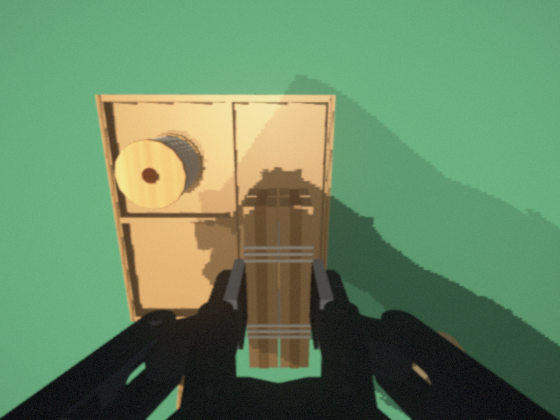

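The reel stands upright in the −y square, hole at (150,175). The legs at (279,290) are parallel to and above the long compartment.

Emit:
arm_command(
  targets=[
    [[0, 0, -30], [0, 0, 0]],
    [[0, 0, -25], [0, 0, 0]],
    [[0, 0, -12], [0, 0, 0]],
    [[0, 0, -4], [0, 0, 0]],
    [[0, 0, 0], [0, 0, 0]],
    [[0, 0, 0], [0, 0, 0]],
  ],
)

```text
time_s: 12.05
tool_pos: [0.5592, -0.241, 0.0884]
tool_rot: [-3.141, -0.002, -1.492]
wrist_force: [0.2, -0.9, 0.2]
grip_width: 0.0272
grasp_force: 30.3
```

Emit:
arm_command(
  targets=[
    [[0, 0, 0], [0, 0, 0]],
    [[0, 0, 0], [0, 0, 0]],
    [[0, 0, 0], [0, 0, 0]],
    [[0, 0, 25], [0, 0, 0]],
    [[0, 0, 40], [0, 0, 0]],
    [[0, 0, 40], [0, 0, 0]],
    [[0, 0, 40], [0, 0, 0]],
    [[0, 0, 0], [0, 0, 0]],
  ],
  grip=0.55,
)

```text
time_s: 12.72
tool_pos: [0.5625, -0.2421, 0.2411]
tool_rot: [-3.132, -0.008, -1.49]
wrist_force: [1.3, -0.7, 0.5]
grip_width: 0.0469
grasp_force: 0.0
```

Run:
```python
from h import *
print(tool()[0],env.read_state()["tool_rot"])
s=eyes.snapshot("wrist"); t=eyes.snapshot("top"); save(np.vstack([s["color"],cv2.resize(t["color"][135:235,320:420],(560,560))])[:900],"w7.png",.6)
```

```text
[ 0.56250561 -0.24205712  0.24113172] [-3.13151898 -0.0083477  -1.49028184]
```

View pics/w7.png

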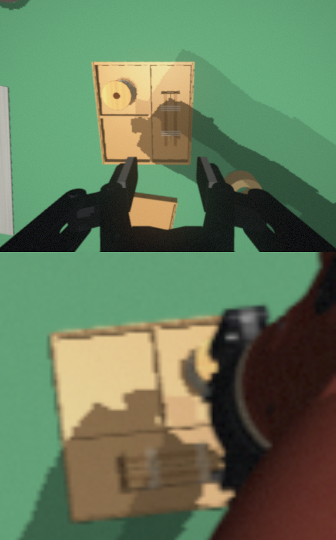

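The reel and legs are both on the floor of tray three. On to the tape, with the gripper turned back and fully open.

Emit:
arm_command(
  targets=[
    [[-13, 12, 0], [0, 0, -0.12]],
    [[-13, 12, 0], [0, 0, -0.12]],
    [[-13, 12, 0], [0, 0, -0.12]],
    [[-13, 12, 0], [0, 0, -0.12]],
    [[-13, 12, 0], [0, 0, -0.12]],
    [[-13, 12, 0], [0, 0, -0.12]],
    [[-13, 12, 0], [0, 0, -0.12]],
    [[-13, 12, 0], [0, 0, -0.12]],
    [[-13, 12, 0], [0, 0, -0.12]],
    [[-13, 12, 0], [0, 0, -0.12]],
  ],
  grip=1,
)

```text
time_s: 13.65
tool_pos: [0.428, -0.1195, 0.2314]
tool_rot: [3.14, -0.003, -2.696]
wrist_force: [-0.6, 0.9, 0.7]
grip_width: 0.0852
grasp_force: 0.0
```

Emit:
arm_command(
  targets=[
    [[0, 0, 0], [0, 0, -0.12]],
    [[0, 0, 0], [0, 0, -0.12]],
    [[0, 0, 0], [0, 0, -0.12]],
    [[0, 0, 0], [0, 0, -0.12]],
    [[0, 0, 0], [0, 0, -0.055]],
    [[0, 0, 0], [0, 0, 0]],
    [[0, 0, 0], [0, 0, 0]],
  ],
)

```text
time_s: 14.23
tool_pos: [0.429, -0.1202, 0.2318]
tool_rot: [3.141, -0.003, 3.06]
wrist_force: [0.2, 0.1, -0.3]
grip_width: 0.0854
grasp_force: 0.0
```

Run:
```python
from h import *
print(tool()[0],env.read_state()["tool_rot"],env.read_state()["joints"][5])
s=eyes.snapshot("wrist"); save(s["color"],"w8.png")
hsv=cv2.cvtColor(s["color"],cv2.COLOR_RGB2HSV); print(proj(s,(.425,-.122,.03)),proj(s,(.425,-.122,0.0)))
```

```text
[ 0.42897706 -0.12017375  0.23182072] [ 3.14127637 -0.00340314  3.06009236] -0.3555071147964545
(np.float64(275.67006053952923), np.float64(198.26495600853997)) (np.float64(275.85840094684266), np.float64(189.83201166661328))
```

View pics/w8.png

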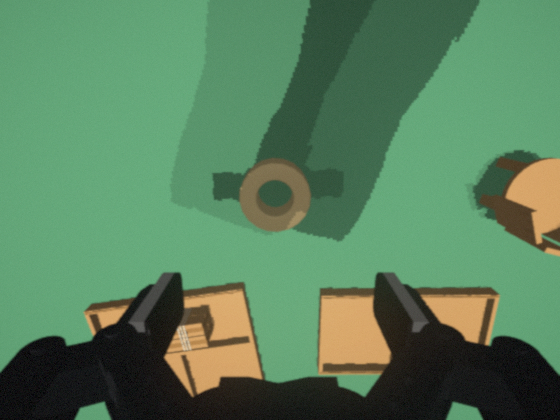

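The tape ring is centred at (275,195), matching the top-view position. Grasping it now.

Emit:
arm_command(
  targets=[
    [[-4.5, -2, -30], [0, 0, 0]],
    [[0, 0, -40], [0, 0, 0]],
    [[0, 0, -40], [0, 0, 0]],
    [[0, 0, -25], [0, 0, 0]],
    [[0, 0, -12], [0, 0, 0]],
    [[0, 0, -4], [0, 0, 0]],
    [[0, 0, 0], [0, 0, 0]],
    [[0, 0, 0], [0, 0, 0]],
  ],
)

```text
time_s: 14.95
tool_pos: [0.4254, -0.1226, 0.0822]
tool_rot: [-3.141, -0.001, 3.059]
wrist_force: [1.2, -0.5, 0.6]
grip_width: 0.0855
grasp_force: 0.0
```

Run:
```python
from h import *
print(go((.4245,-.122,.026)),env.read_state()["wrist_force"])
s=eyes.snapshot("side"); u,v=map(int,proj(s,(.4245,-.122,.04))); save(s["color"][v-60:v+60,u-80:u+80],"s9.png",4)
```

```text
[-0.9  0.6 -2.2] [ 1.18975773 -0.47173484  0.59867161]
```

View pics/s9.png

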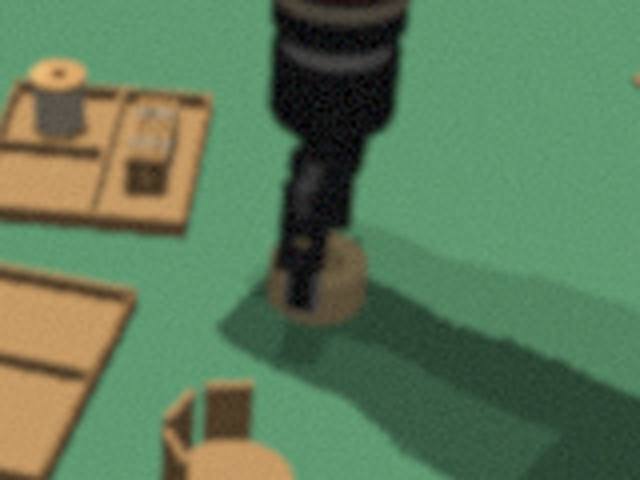

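The fingers straddle the tape. Closing, lifting and carrying it to the larger compartment of tray two, turned 45° so the fingers clear the walls.

Emit:
arm_command(
  targets=[
    [[0, 0, 0], [0, 0, 0]],
    [[0, 0, 0], [0, 0, 0]],
    [[0, 0, 0], [0, 0, 0]],
    [[0, 0, 0], [0, 0, 0]],
    [[0, 0, 0], [0, 0, 0]],
    [[0, 0, 10], [0, 0, 0]],
    [[0, 0, 30], [0, 0, 0]],
    [[0, 0, 30], [0, 0, 0]],
    [[0, 0, 0], [0, 0, 0]],
  ],
  grip=0,
)

```text
time_s: 15.75
tool_pos: [0.4275, -0.1235, 0.1565]
tool_rot: [-3.139, 0.005, 3.058]
wrist_force: [1.5, -0.8, 0.2]
grip_width: 0.0604
grasp_force: 33.3
```

Emit:
arm_command(
  targets=[
    [[23.7, 23.3, 0], [0, 0, 0.112]],
    [[23.7, 23.3, 0], [0, 0, 0.112]],
    [[23.7, 23.3, 0], [0, 0, 0.112]],
    [[23.7, 23.3, 0], [0, 0, 0.112]],
    [[23.7, 23.3, 0], [0, 0, 0.112]],
    [[23.7, 23.3, 0], [0, 0, 0.112]],
    [[23.7, 23.3, 0], [0, 0, 0.112]],
    [[0, 0, 0], [0, 0, 0]],
    [[0, 0, 0], [0, 0, 0]],
  ],
)

```text
time_s: 16.5
tool_pos: [0.5917, 0.0419, 0.1516]
tool_rot: [-3.141, -0.001, -2.439]
wrist_force: [-0.5, -0.7, -0.7]
grip_width: 0.0604
grasp_force: 33.3
```

Run:
```python
from h import *
print(tool()[0],env.read_state()["tool_rot"],go((.591,.041,.0315)),env.read_state()["grip_width"])
s=eyes.snapshot("wrist"); cv2.imwrite("pics/w10.png",s["color"])
```

```text
[0.59171259 0.04193876 0.15164712] [-3.14084739e+00 -1.22294135e-03 -2.43897458e+00] [ -0.7  -0.9 -66.1] 0.06036239265522033
```

Emit:
arm_command(
  targets=[
    [[-0.5, -1, -30], [0, 0, 0]],
    [[0, 0, -22], [0, 0, 0]],
    [[0, 0, -10], [0, 0, 0]],
    [[0, 0, -4], [0, 0, 0]],
    [[0, 0, 0], [0, 0, 0]],
    [[0, 0, 0], [0, 0, 0]],
  ],
)

```text
time_s: 17.05
tool_pos: [0.5903, 0.039, 0.0865]
tool_rot: [-3.141, -0.002, -2.443]
wrist_force: [0.2, 0.1, -0.4]
grip_width: 0.0606
grasp_force: 33.5
```

Emit:
arm_command(
  targets=[
    [[0, 0, 0], [0, 0, 0]],
    [[0, 0, 0], [0, 0, 0]],
    [[0, 0, 0], [0, 0, 0]],
    [[0, 0, 0], [0, 0, 0]],
    [[0, 0, 20], [0, 0, 0]],
    [[0, 0, 40], [0, 0, 0]],
    [[0, 0, 40], [0, 0, 0]],
    [[0, 0, 20], [0, 0, 0]],
  ],
  grip=0.84,
)

```text
time_s: 17.72
tool_pos: [0.5918, 0.0397, 0.2102]
tool_rot: [-3.138, 0.002, -2.441]
wrist_force: [1.0, 0.2, -0.4]
grip_width: 0.0713
grasp_force: 0.0
```

Emit:
arm_command(
  targets=[
    [[-9, 27, 4], [0, 0, -0.1125]],
    [[-9, 27, 4], [0, 0, -0.1125]],
    [[-9, 27, 4], [0, 0, -0.1125]],
    [[-9, 27, 4], [0, 0, -0.1125]],
    [[-9, 27, 4], [0, 0, -0.1125]],
    [[-9, 27, 4], [0, 0, -0.1125]],
    [[-9, 27, 0], [0, 0, -0.1125]],
    [[0, 0, 0], [0, 0, 0]],
    [[0, 0, 0], [0, 0, 0]],
  ],
  grip=0.84,
)

```text
time_s: 18.47
tool_pos: [0.527, 0.2298, 0.2298]
tool_rot: [-3.141, -0.001, 3.058]
wrist_force: [0.6, -1.7, -0.2]
grip_width: 0.0716
grasp_force: 0.0
```

Run:
```python
from h import *
print(tool()[0],env.read_state()["tool_rot"])
s=eyes.snapshot("wrist"); save(s["color"],"w11.png")
```

```text
[0.52698493 0.22982224 0.22981401] [-3.14121235e+00 -1.42739879e-03  3.05815212e+00]
```

View pics/w11.png

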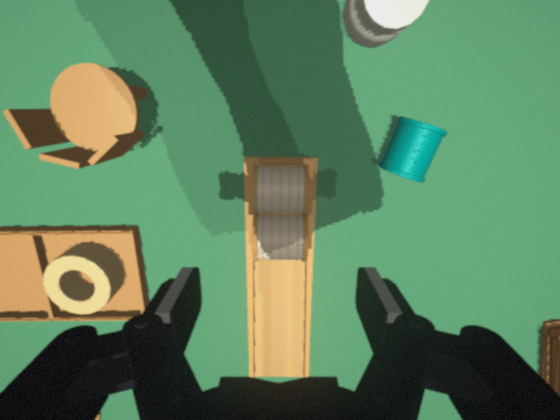

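The tape lies inside the larger compartment at (80,284). The next reel is at the front stop at (281,188), spanning rows 163–214. The last reel is behind it at (280,238), with its rear edge at row 262.

Run:
```python
from h import *
s=eyes.snapshot("wrist"); yaw=-.085
a=np.linspace(0,2*np.pi,181)
for ox in (.588,.592,.596):
    o=np.array([ox,.2235]); out=[]
    for lx,z in ((-84,37),(-84+39.4,37+6.9)):
        C=[(ox+np.cos(yaw)*(lx+20*np.cos(t))/1e3,.2235+np.sin(yaw)*(lx+20*np.cos(t))/1e3,(z+20*np.sin(t))/1e3) for t in a]
        v=[proj(s,c)[1] for c in C]; out+=[round(min(v)),round(max(v))]
    print(ox,out,proj(s,(ox-.0837,.2235+.00714,.057)))
for v in (185,238):print([ray(s,u,v,z).round(4) for u,v,z in [(258,188,.05),(304,188,.05),(257,238,.056),(303,238,.056)]])
```

```text
0.588 [153, 203, 202, 251] (np.float64(278.30651421124657), np.float64(183.3121518018146))
0.592 [158, 207, 207, 255] (np.float64(278.74839784893356), np.float64(188.47391308217635))
0.596 [163, 212, 211, 260] (np.float64(279.18599443455645), np.float64(193.5855961576333))
[array([0.5083, 0.2145, 0.05  ]), array([0.5113, 0.2501, 0.05  ]), array([0.5474, 0.21  , 0.056 ]), array([0.5505, 0.2465, 0.056 ])]
[array([0.5083, 0.2145, 0.05  ]), array([0.5113, 0.2501, 0.05  ]), array([0.5474, 0.21  , 0.056 ]), array([0.5505, 0.2465, 0.056 ])]
```

Emit:
arm_command(
  targets=[
    [[-5, 1, -30], [0, 0, 0]],
    [[-4, 0.7, -35], [0, 0, 0]],
    [[-4.5, 0.5, -30], [0, 0, 0]],
    [[0, 0, -20], [0, 0, 0]],
    [[0, 0, -9], [0, 0, 0]],
    [[0, 0, 0], [0, 0, 0]],
    [[0, 0, 0], [0, 0, 0]],
  ],
)

```text
time_s: 19.15
tool_pos: [0.5147, 0.2303, 0.1062]
tool_rot: [-3.141, -0.001, 3.054]
wrist_force: [0.1, -0.3, 0.3]
grip_width: 0.0717
grasp_force: 0.0
```

Run:
```python
from h import *
print(tool()[0],go((.5135,.232,.050)),env.read_state()["wrist_force"])
```

```text
[0.51469847 0.23027598 0.10622801] [-1.1  1.7 -2.2] [ 0.13318943 -0.25868369  0.33394283]
```

Emit:
arm_command(
  targets=[
    [[-1, 1.5, -2], [0, 0, 0]],
    [[0, 0, 0], [0, 0, 0]],
    [[0, 0, 0], [0, 0, 0]],
    [[0, 0, 0], [0, 0, 0]],
    [[0, 0, 0], [0, 0, 0]],
    [[0, 0, 0], [0, 0, 0]],
    [[0, 0, 0], [0, 0, 0]],
    [[0, 0, 0], [0, 0, 0]],
  ],
  grip=0,
)

```text
time_s: 19.82
tool_pos: [0.5138, 0.2326, 0.105]
tool_rot: [3.141, 0.001, 3.055]
wrist_force: [-1.0, -0.3, 7.2]
grip_width: 0.0435
grasp_force: 30.4
```

Emit:
arm_command(
  targets=[
    [[-0.5, 0, 6], [0, 0, 0]],
    [[-0.5, 0, 15], [0, 0, 0]],
    [[0, 0, 25], [0, 0, 0]],
    [[0, 0, 35], [0, 0, 0]],
    [[0, 0, 30], [0, 0, 0]],
    [[0, 0, 0], [0, 0, 0]],
  ],
)

```text
time_s: 20.32
tool_pos: [0.5145, 0.2333, 0.2211]
tool_rot: [3.138, 0.007, 3.055]
wrist_force: [2.0, 0.1, -0.0]
grip_width: 0.0436
grasp_force: 31.4
```

Emit:
arm_command(
  targets=[
    [[8.8, -35, 0], [0, 0, 0]],
    [[8.8, -35, 0], [0, 0, 0]],
    [[8.8, -35, 0], [0, 0, 0]],
    [[8.8, -35, 0], [0, 0, 0]],
    [[8.8, -35, 0], [0, 0, 0]],
    [[8.8, -35, 0], [0, 0, 0]],
    [[8.8, -35, 0], [0, 0, 0]],
    [[8.8, -34, 0], [0, 0, 0]],
    [[0, 0, 0], [0, 0, 0]],
    [[0, 0, 0], [0, 0, 0]],
  ],
)

```text
time_s: 21.15
tool_pos: [0.5825, -0.0483, 0.2147]
tool_rot: [-3.141, -0.002, 3.052]
wrist_force: [-0.1, 1.0, -0.2]
grip_width: 0.0435
grasp_force: 31.3
```

Run:
```python
from h import *
print(tool()[0],go((.5845,-.046,.038)),env.read_state()["grip_width"])
s=eyes.snapshot("top"); save(s["color"][140:240,160:280],"t12.png",3)
```

```text
[ 0.58247161 -0.04830779  0.21465398] [   2.1    2.3 -122.7] 0.043533720793449006
```

Emit:
arm_command(
  targets=[
    [[2, 2, -30], [0, 0, 0]],
    [[0, 0, -35], [0, 0, 0]],
    [[0, 0, -30], [0, 0, 0]],
    [[0, 0, -18], [0, 0, 0]],
    [[0, 0, -6], [0, 0, 0]],
    [[0, 0, -3], [0, 0, 0]],
    [[0, 0, 0], [0, 0, 0]],
    [[0, 0, 0], [0, 0, 0]],
  ],
)

```text
time_s: 21.87
tool_pos: [0.5852, -0.0443, 0.0941]
tool_rot: [-3.141, 0.0, 3.055]
wrist_force: [-0.4, -0.6, -1.1]
grip_width: 0.0439
grasp_force: 31.3
```

Emit:
arm_command(
  targets=[
    [[0, 0, 0], [0, 0, 0]],
    [[0, 0, 0], [0, 0, 0]],
    [[0, 0, 0], [0, 0, 0]],
    [[0, 0, 0], [0, 0, 0]],
    [[0, 0, 15], [0, 0, 0]],
    [[0, 0, 35], [0, 0, 0]],
    [[0, 0, 40], [0, 0, 0]],
    [[0, 0, 40], [0, 0, 0]],
  ],
  grip=0.66,
)

```text
time_s: 22.53
tool_pos: [0.5837, -0.0446, 0.224]
tool_rot: [-3.141, -0.003, 3.054]
wrist_force: [1.5, 0.3, 1.4]
grip_width: 0.0562
grasp_force: 0.0
```

Emit:
arm_command(
  targets=[
    [[-17, 33, 1], [0, 0, 0]],
    [[-17, 33, 1], [0, 0, 0]],
    [[-17, 33, 1], [0, 0, 0]],
    [[-17, 33, 1], [0, 0, 0]],
    [[-17, 33, 1], [0, 0, 0]],
    [[-17, 33, 1], [0, 0, 0]],
  ],
  grip=0.95,
)

```text
time_s: 23.03
tool_pos: [0.4814, 0.1546, 0.2291]
tool_rot: [-3.141, -0.001, 3.054]
wrist_force: [0.5, 0.2, 0.8]
grip_width: 0.0811
grasp_force: 0.0
```

Emit:
arm_command(
  targets=[
    [[-17, 33, 0], [0, 0, 0]],
    [[-17, 33, 0], [0, 0, 0]],
    [[-17, 33, 0], [0, 0, 0]],
    [[-17, 33, 0], [0, 0, 0]],
    [[-14, 33, 0], [0, 0, 0]],
    [[0, 0, 0], [0, 0, 0]],
    [[0, 0, 0], [0, 0, 0]],
  ],
)

```text
time_s: 23.62
tool_pos: [0.3995, 0.3198, 0.2289]
tool_rot: [-3.141, -0.001, 3.058]
wrist_force: [0.2, -1.4, 0.1]
grip_width: 0.0812
grasp_force: 0.0
```

Run:
```python
from h import *
print(tool()[0],env.read_state()["tool_rot"])
t=eyes.snapshot("top"); s=eyes.snapshot("wrist"); cv2.imwrite("pics/w13.png",s["color"][...,::-1])
print("top lid",ray(t,150.2,272.6,.06))
hsv=cv2.cvtColor(s["color"],cv2.COLOR_RGB2HSV); m=((hsv[...,1]<60)&(hsv[...,2]>70)).astype(np.uint8)*255
print(proj(s,(.387,.32,.06)),proj(s,(.387,.32,.03)))
for c in sorted(cv2.findContours(m[:300],cv2.RETR_EXTERNAL,cv2.CHAIN_APPROX_NONE)[0],key=cv2.contourArea)[-3:]:
    e=cv2.minEnclosingCircle(c); print(e,cv2.boundingRect(c),cv2.contourArea(c)); print(ray(s,*e[0],.06))
g=cv2.cvtColor(s["color"],cv2.COLOR_RGB2GRAY); H=cv2.HoughCircles(cv2.medianBlur(g[:280],5),cv2.HOUGH_GRADIENT,1,40,param1=80,param2=25,minRadius=20,maxRadius=50); print(H)
```

```text
[0.39946339 0.31976935 0.22888345] [-3.14136481e+00 -1.36011871e-03  3.05802234e+00]
top lid [0.38607597 0.31752893 0.06      ]
(np.float64(278.6858598910374), np.float64(197.44119561072839)) (np.float64(278.6166507730339), np.float64(187.9687120412558))
((165.5, 285.0), 19.448749542236328) (152, 271, 28, 29) 268.0
[0.45306113 0.22142188 0.06      ]
((392.2454528808594, 285.2454528808594), 19.45196533203125) (378, 271, 29, 29) 294.5
[0.46913129 0.40634032 0.06      ]
((274.3885498046875, 188.06045532226562), 34.25148391723633) (246, 154, 58, 69) 3116.5
[0.37953217 0.31742928 0.06      ]
[[[274.5 197.5  29. ]]]
```

The pot lid is found at about (274.5,197.5) in the wrist view, agreeing with the top view: (386.5, 317.5) mm. Grasping at mid-upper height.

Emit:
arm_command(
  targets=[
    [[-7, -1, -30], [0, 0, 0]],
    [[-6, -1.5, -40], [0, 0, 0]],
    [[0, 0, -35], [0, 0, 0]],
    [[0, 0, -20], [0, 0, 0]],
    [[0, 0, -9], [0, 0, 0]],
    [[0, 0, 0], [0, 0, 0]],
    [[0, 0, 0], [0, 0, 0]],
  ],
)

```text
time_s: 24.3
tool_pos: [0.3882, 0.3154, 0.0953]
tool_rot: [-3.141, -0.001, 3.053]
wrist_force: [-0.4, -1.1, 0.6]
grip_width: 0.0812
grasp_force: 0.0
```

Emit:
arm_command(
  targets=[
    [[0, 0, 0], [0, 0, 0]],
    [[0, 0, 0], [0, 0, 0]],
    [[0, 0, 0], [0, 0, 0]],
    [[0, 0, 0], [0, 0, 0]],
    [[0, 0, 0], [0, 0, 0]],
    [[0, 0, 0], [0, 0, 0]],
    [[0, 0, 0], [0, 0, 0]],
  ],
  grip=0,
  grip_force=40,
)

```text
time_s: 24.88
tool_pos: [0.3882, 0.3163, 0.0963]
tool_rot: [3.141, 0.001, 3.055]
wrist_force: [-1.8, -2.4, 10.5]
grip_width: 0.0449
grasp_force: 39.1
```

Emit:
arm_command(
  targets=[
    [[0, 0, 8], [0, 0, 0]],
    [[0, 0, 25], [0, 0, 0]],
    [[0, 0, 35], [0, 0, 0]],
    [[0, 0, 35], [0, 0, 0]],
    [[0, 0, 17], [0, 0, 0]],
    [[16, -34, 0], [0, 0, 0.011]],
    [[16, -34, 0], [0, 0, 0.011]],
    [[16, -34, 0], [0, 0, 0.011]],
    [[16, -34, 0], [0, 0, 0.011]],
    [[16, -34, 0], [0, 0, 0.011]],
  ],
)

```text
time_s: 25.72
tool_pos: [0.4678, 0.1444, 0.2157]
tool_rot: [-3.141, -0.001, 3.111]
wrist_force: [0.6, 1.1, -1.2]
grip_width: 0.0449
grasp_force: 41.4
```

Emit:
arm_command(
  targets=[
    [[16, -34, 0], [0, 0, 0.011]],
    [[16, -34, 0], [0, 0, 0.011]],
    [[16, -34, 0], [0, 0, 0.011]],
    [[16, -34, 0], [0, 0, 0.011]],
    [[16, -34, 0], [0, 0, 0.011]],
    [[16, -34, 0], [0, 0, 0.011]],
    [[16, -34, 0], [0, 0, 0.011]],
    [[16, -34, 0], [0, 0, 0.011]],
    [[16, -34, 0], [0, 0, 0.011]],
    [[16, -34, 0], [0, 0, 0.011]],
  ],
)

```text
time_s: 26.55
tool_pos: [0.6277, -0.1959, 0.2156]
tool_rot: [-3.141, -0.001, -3.063]
wrist_force: [0.6, 0.3, -1.5]
grip_width: 0.0443
grasp_force: 41.4
```

Emit:
arm_command(
  targets=[
    [[0, 0, 0], [0, 0, 0]],
    [[0, 0, 0], [0, 0, 0]],
  ],
)

```text
time_s: 26.72
tool_pos: [0.6275, -0.196, 0.2148]
tool_rot: [-3.141, -0.002, -3.066]
wrist_force: [-0.1, 0.4, -0.9]
grip_width: 0.045
grasp_force: 41.5
```

Run:
```python
from h import *
st=env.read_state(); print(tool()[0],st["tool_rot"],go((.6288,-.1946,.0458)),st["grip_width"])
```

```text
[ 0.62754149 -0.19598687  0.21475576] [-3.14125337e+00 -1.55466473e-03 -3.06618256e+00] [   1.3    1.4 -115. ] 0.04495407853055939
```

Emit:
arm_command(
  targets=[
    [[1, 1.5, -30], [0, 0, 0]],
    [[0, 0, -35], [0, 0, 0]],
    [[0, 0, -28], [0, 0, 0]],
    [[0, 0, -14], [0, 0, 0]],
    [[0, 0, -5], [0, 0, 0]],
    [[0, 0, -2], [0, 0, 0]],
    [[0, 0, 0], [0, 0, 0]],
    [[0, 0, 0], [0, 0, 0]],
  ],
)

```text
time_s: 27.38
tool_pos: [0.6292, -0.1925, 0.1024]
tool_rot: [-3.14, 0.0, -3.063]
wrist_force: [0.1, -0.8, -1.1]
grip_width: 0.045
grasp_force: 41.5
```

Emit:
arm_command(
  targets=[
    [[0, 0, -1], [0, 0, 0]],
    [[0, 0, 0], [0, 0, 0]],
    [[0, 0, 0], [0, 0, 0]],
  ],
)

```text
time_s: 27.63
tool_pos: [0.6287, -0.1927, 0.1005]
tool_rot: [-3.141, -0.001, -3.064]
wrist_force: [0.4, -0.1, -1.3]
grip_width: 0.045
grasp_force: 41.5
```

Emit:
arm_command(
  targets=[
    [[0, 0, 0], [0, 0, 0]],
    [[0, 0, 0], [0, 0, 0]],
    [[0, 0, 0], [0, 0, 0]],
    [[0, 0, 0], [0, 0, 0]],
    [[0, 0, 10], [0, 0, 0]],
    [[0, 0, 30], [0, 0, 0]],
    [[0, 0, 40], [0, 0, 0]],
    [[0, 0, 40], [0, 0, 0]],
  ],
  grip=0.72,
)

```text
time_s: 28.3
tool_pos: [0.6277, -0.1923, 0.2211]
tool_rot: [3.141, -0.003, -3.064]
wrist_force: [1.5, -1.2, 0.1]
grip_width: 0.0612
grasp_force: 0.0
```

Emit:
arm_command(
  targets=[
    [[-35, -10, 10], [0, 0, 0]],
    [[-40, -10, 10], [0, 0, 0]],
    [[-40, -10, 10], [0, 0, 0]],
    [[-40, -10, 0], [0, 0, 0]],
    [[-40, -10, 0], [0, 0, 0]],
    [[-40, -10, 0], [0, 0, 0]],
    [[-30, -10, 0], [0, 0, 0]],
    [[0, 0, 0], [0, 0, 0]],
  ],
)

```text
time_s: 28.97
tool_pos: [0.3604, -0.2628, 0.2502]
tool_rot: [-3.141, -0.003, -3.067]
wrist_force: [1.3, -0.1, -0.5]
grip_width: 0.0617
grasp_force: 0.0
```

Run:
```python
from h import *
t=eyes.snapshot("top"); s=eyes.snapshot("side")
A=cv2.resize(t["color"][135:285,130:430],(800,400),interpolation=cv2.INTER_CUBIC)
B=cv2.resize(s["color"][130:330,150:350],(200,200))
B=s["color"][130:330,150:550]; 
save(np.vstack([cv2.resize(t["color"][140:240,160:420],(780,300),interpolation=cv2.INTER_CUBIC),cv2.resize(s["color"][140:330,160:400],(780,300)[::1] if 0 else (379,300)) if 0 else np.pad(cv2.resize(s["color"][140:320,160:370],(350,300),interpolation=cv2.INTER_CUBIC),((0,0),(0,430),(0,0)))]),"fin.png")
st=env.read_state(); print(st["time_s"],st["tool_pos"])
```

```text
29.0667 [ 0.36433244 -0.26282253  0.25038718]
```

View pics/fin.png

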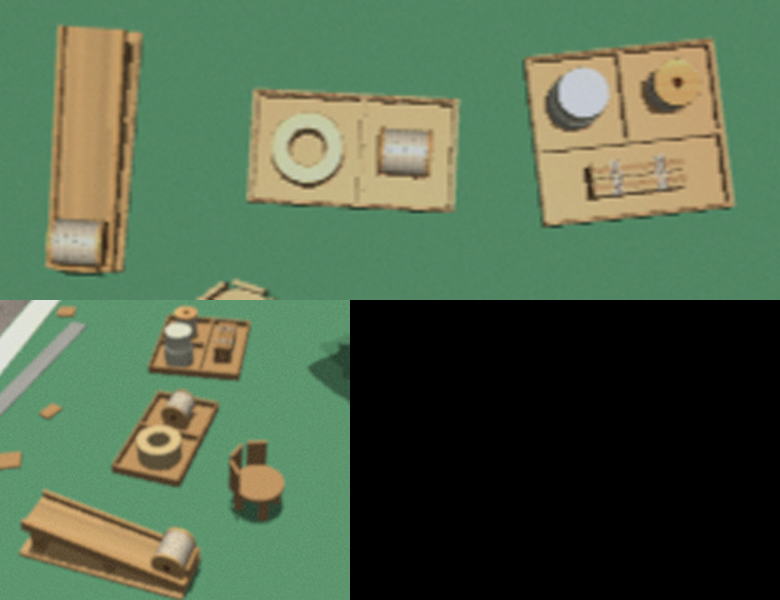

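The final views show everything placed. The pot (580,92), reel (678,83) and legs (637,178) are in tray three, and the tape (308,148) and reel (404,152) are in tray two. The last reel is at the chute stop (77,242), and the chair is standing where it was. Handing in.

```bash
python3 -c "
from bench import env
print(env.sign_off())"
```

```text
the job is handed in; nothing more can be done
None
```

I packed both kits and handed the job in after about 29 s of robot time; the last reel is still in the chute, the sample chair looks untouched in the final images, and no verdict came back.

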